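Turn the upside-down coaster over with the spatula

ROBOT

A 6-joint arm with a two-finger parallel gripper is mounted at the origin on the work surface. World frame = base frame: x ahead of the robot, y to its left, z up, the work surface at z = 0. Lengths are in mm, angles in rad, forces in N, time in s.
With the tool pointing down it reaches from about 400 to 825 mm from the base axis. Payload 7 kg.
Tool frame: the origin (TCP) lies at the very end of the fingers, on their centre line; the grasp point (between the pads) lies 19 mm behind it; y points along the fingers, x is the direction in which the jaws open and shut, and the axes are right-handed (so a half turn about y gives the same grasp; the last joint's range is limited). The gripper opens to 85 mm and grips with 20 to 120 N. Pads are 22 mm wide; open, the fingers measure 114 mm over their backs; the gripper's body (76 mm by 85 mm) begins 54 mm behind the grasp point. The pads swing forward as they close: fully open they stand 13 mm farther back than shut.
Start: joints at [-0.937, 0.359, 0.012, 0, -1.224, -0.288], TCP at [228.764, -635.029, 231.302] pointing down, gripper open.
Joint ranges: [-3.07, 3.07], [-1.43, 2.12], [-1.02, 1.25], [-3.03, 1.67], [-3.05, -0], [-3.03, 3.03]. Speed limits (rad/s): [2.39, 2.39, 3.01, 3.14, 3.14, 3.14].

INTERFACE

Orientations are given as a unit quaternion [w, x, y, z].
In Python, from plant import sensors, viewer, env gives the robot as it stands.
- The arm moves only by the tool jog_arm, never from a script. Its argument "deltas" is a list that holds one entry, the list of rows, each a list of 5 numbers: the closure, from -1 (fully open) to 1 (shut), so that 0 is half open, then the shift along the tool's x, y, z in m, then the turn about the tool's y in degrees. In form: [[[claw, tx, ty, tz, twist], ...]]. A call has 1 to 10 rows; each row shifts and turns the commanded pose from where the row before left it, along the tool's axes as they then stand; what a row does not reach is not made up. A row lasts 1/8 s, in which the tool goes at most 62.5 mm and 10.7 degrees, less where a joint would pass 70% of its speed; a pose out of reach is approached as far as the arm can. A call with a gripper value outside its range is refused whole. The fingers move at their own pace and stop on an object; the grip force is fixed at half the most. Time passes only in rows, so rows that do not move let the fingers close. It gives the time, the measured TCP pose, the force and the opening at its end, in the units of the state.
- sensors.get_obs(): the state, without advancing time (a new reading comes with each control period).
- viewer.camera(name): name is "scene" or "top" or "wrist"; returns the picture (420x560x3 uint8, red, green, blue); there is no depth.
- viewer.camera_params(name): a dict with "vfov" (degrees; the focal length in pixels is half the picture's height over the tangent of half this angle, whatever the lens; pixels are square), "cx", "cy" (the principal point, pixels), "k1" (the pictures are not rectified: a ray, as slopes to the right and down, at radius r is drawn at 1 + k1 r^2 times it, then the intrinsics apply), "extrinsics" (4x4, takes a point from world to camera coordinates). Camera axes: x right, y down, z forward; pixel columns grow to the right and rows downward; lengths in mm; the calibration is good to about 2 mm. A picture is of the moment at which its call begins: read the wrist's pose just before it. camera_params takes no time and is no camera call; for the wrist camera it gives the pose at the moment of the call.
- env.sign_off(): hands the job in, once; it reports no verdict.
The state is a dict: "time_s": time; "q": joint angles; "joint_vel": joint speeds; "tau": joint torques, N m; "tcp_pos": TCP position; "ee_rot": TCP orientation; "ft_force": force on the tool from outside, world axes, zero at the start; "ft_torque": the same for the moment, N m; "finger_gap": finger opening in mm.
Only numpy, scipy, OpenCV 4.12 (cv2) and the standard library are available. Lean on these libraries where they do the work, as an engineer would, in place of code of your own. Each camera call takes 0.05 s, during which the arm holds its last target.

TASK

On the shop's display stand one of the two wooden coasters lies upside down, showing its flat back with three little feet. Pick up the spatula, push its blade under the overhanging edge of that coaster and turn it over onto the empty half of the stand, so that it lies flat there with its rimmed face up. Then stand the spatula back level on the counter and let go; do not touch the coaster with the fingers, and leave the other coaster where it is.

Things in the scene. Friction and masses are not known exactly. Their poses are not given: they have to be found in the camera images.
- spatula: Loose cranked spatula, 140 g, standing on blade and heel. Origin: at its underside, below the grip; x to the blade tip (starts roughly to world +y), z up; mm. Handle: dark wood bar, x -60 to 45, 20 wide, 20 high, centre line at z 42; grip across it at x 0. Heel: x -60 to -48, 30 wide, below the handle. Neck: x 42 to 64. Steel blade: x 50 to 160, 60 wide, z 0 to 2.5, straight front edge.
- coaster: The coaster to turn over: loose wooden disc, 90 mm across, 9 mm thick, about 50 g. It starts upside down: flat back with three small dark feet up, rimmed face underneath. Origin: centre of the disc. Own z points out of its flat back: up at the start, down once turned over.
- other_coaster: The other coaster, same size, already right way up (raised rim and shallow hollow showing), in the stand's other place. Origin: centre of the disc; z out of its rimmed face. It stays there.
- stand: Fixed plywood stand, 230 wide (y), mm. Origin: counter level, mid-width, under the step; x roughly to world +y. Lower shelf: x -64 to 0, top z 14. Empty upper shelf: x 0 to 115, top z 19; back strip to z 39. Coasters lie at x -48, y 55 or -55, overhanging the front by 29 with 14 free below; lifted and carried over in an arc, one turns about its far edge, which the step stops, onto the upper shelf.
There are look-alikes about, which are no part of the job. What is meant by the spatula is not pink, and is the larger of those in its own colour.

How it is judged:
By the outcome, as a careful person would: the job done as asked, in the order asked, and still so for the second after the job is handed in, with the robot touching nothing.
It also fails if it takes over 45 s, if anything falls off the work surface, if the arm or the gripper's body presses on something with over 40 N, if the wrist force passes 120 N, or if a joint passes its speed limit or range.

## Working session

There is one attempt and no reset: what is moved stays moved. The work goes in short steps, Python scripts to look and compute and a tool call to move; the robot and the scene stay as the last step left them, time stands still between calls to the robot, and variables do not carry over. Pictures are saved under pics/ and viewed, and the job is handed in when it is done.

Besides the shell and the picture viewer there is one more tool, called as name([rows], argument=value, ...), one row to a line, values as JSON. jog_arm: Moves the arm, as the interface text tells. Its arguments: {"type":"object","properties":{"deltas":{"type":"array","items":{"type":"array","items":{"type":"array","items":{"type":"number"}}}}},"required":["deltas"]}

```bash
mkdir -p pics; ls
python3 - <<'E'
from plant import sensors, viewer, env
import cv2
o=sensors.get_obs(); print(o)
for n in("scene","top","wrist"):
    p=viewer.camera_params(n); print(n,p)
    cv2.imwrite(f"pics/{n}0.png",viewer.camera(n)[:,:,::-1])
E
```

```text
pics
{'time_s': 0.0, 'q': array([-9.36898380e-01,  3.59370116e-01,  1.10304232e-02, -3.63149044e-04,
       -1.22410848e+00, -2.88140556e-01]), 'joint_vel': array([-0.00021103, -0.00116212,  0.00163363, -0.00261246, -0.00056551,
        0.00075426]), 'tau': array([-1.52108722e-03, -5.83329713e+01,  2.93414855e+01,  6.93688318e+00,
       -6.08095419e-03,  2.56514886e-05]), 'tcp_pos': array([ 228.59243825, -634.57961973,  230.35981752]), 'ee_rot': array([-0.40708812,  0.40605795,  0.57883146, -0.57823034]), 'ft_force': array([-0.26736657, -1.04683489, -0.52126684]), 'ft_torque': array([-0.00231568,  0.0239889 ,  0.00334276]), 'finger_gap': 85.09675526711173}
scene {'vfov': 43.20572838153123, 'cx': 271.13904958415173, 'cy': 211.8346299385992, 'k1': -0.14709164298791289, 'extrinsics': array([[ 8.28294932e-01,  5.60289399e-01,  1.81519813e-03,
        -3.21451729e+02],
       [ 3.12698582e-01, -4.59579882e-01, -8.31267664e-01,
        -1.47018925e+02],
       [-4.64916231e-01,  6.89102403e-01, -5.55869388e-01,
         1.61401242e+03],
       [ 0.00000000e+00,  0.00000000e+00,  0.0000000
[... 273 characters left out ...]
.07524047e-02, -1.30992756e-01,
         4.65310387e+02],
       [ 1.31231781e-01, -1.06024482e-02, -9.91295016e-01,
         9.13432230e+02],
       [ 0.00000000e+00,  0.00000000e+00,  0.00000000e+00,
         1.00000000e+00]])}
wrist {'vfov': 58.682602229966044, 'cx': 278.0282070146311, 'cy': 205.08833291788127, 'k1': -0.025578263813971613, 'extrinsics': array([[-3.39890412e-01,  9.40463965e-01,  1.42751494e-03,
         6.73629989e+02],
       [ 9.01140324e-01,  3.25243480e-01,  2.86640532e-01,
        -3.72794307e+01],
       [ 2.69110802e-01,  9.87127600e-02, -9.58037143e-01,
         3.79667645e+02],
       [ 0.00000000e+00,  0.00000000e+00,  0.00000000e+00,
         1.00000000e+00]])}
```

View pics/scene0.png

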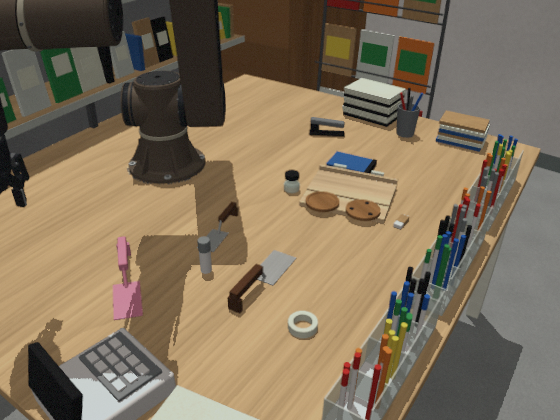

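View pics/top0.png

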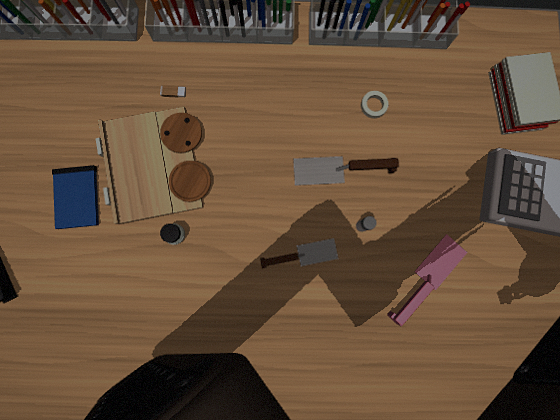

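View pics/wrist0.png

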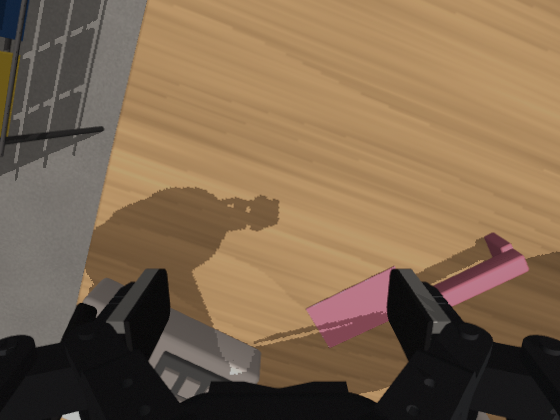

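The lookalikes are: the large wood-handled spatula at top (345,168), a small one of the same colour at (300,252), and a pink one at (430,280). I choose (345,168), the larger non-pink one. The upside-down coaster with three feet is at (182,132), and the right-way-up one is at (190,181). I'll check both in close crops.

```bash
cat > h.py <<'E'
import numpy as np, cv2
from plant import sensors, viewer
from scipy.spatial.transform import Rotation as R
def K(p):
    f=210/np.tan(np.radians(p['vfov'])/2); return f
def pix(p,P):
    P=np.atleast_2d(P); c=P@p['extrinsics'][:3,:3].T+p['extrinsics'][:3,3]
    s=c[:,:2]/c[:,2:]; r2=(s**2).sum(1,keepdims=True)
    return s*(1+p['k1']*r2)*K(p)+[p['cx'],p['cy']]
def ray(p,uv,z):
    d=(np.array(uv,float)-[p['cx'],p['cy']])/K(p); s=d.copy()
    for _ in range(30): s=d/(1+p['k1']*(s@s))
    E=p['extrinsics']; Rm=E[:3,:3]; C=-Rm.T@E[:3,3]; v=Rm.T@np.array([*s,1])
    return C+v*(z-C[2])/v[2]
def tool():
    o=sensors.get_obs(); q=o['ee_rot']; return o, R.from_quat([q[1],q[2],q[3],q[0]]).as_matrix()
def crop(im,x0,y0,x1,y1,k,name):
    cv2.imwrite('pics/'+name,cv2.resize(im[y0:y1,x0:x1],None,fx=k,fy=k,interpolation=cv2.INTER_CUBIC))
E
python3 - <<'E'
import cv2
from h import *
t=cv2.imread('pics/top0.png'); s=cv2.imread('pics/scene0.png')
crop(t,280,140,410,200,6,'c1.png'); crop(t,90,90,220,230,4,'c2.png')
crop(s,220,240,310,320,7,'c3.png'); crop(s,290,150,410,230,6,'c4.png')
o,M=tool(); print(M.round(3))
E
```

```text
[[-0.339 -0.001 -0.941]
 [ 0.941  0.001 -0.339]
 [ 0.001 -1.     0.   ]]
```

View pics/c1.png

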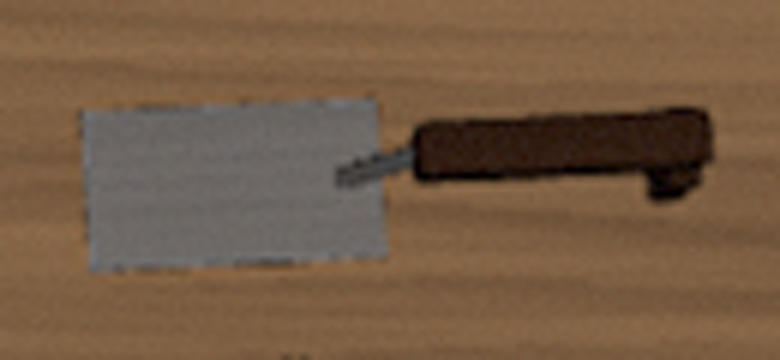

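View pics/c2.png

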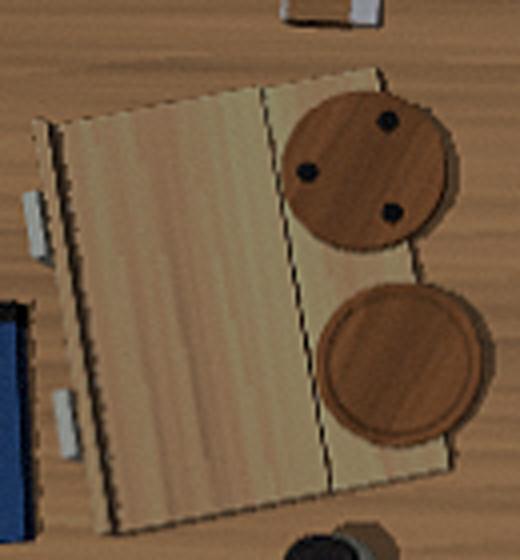

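View pics/c3.png

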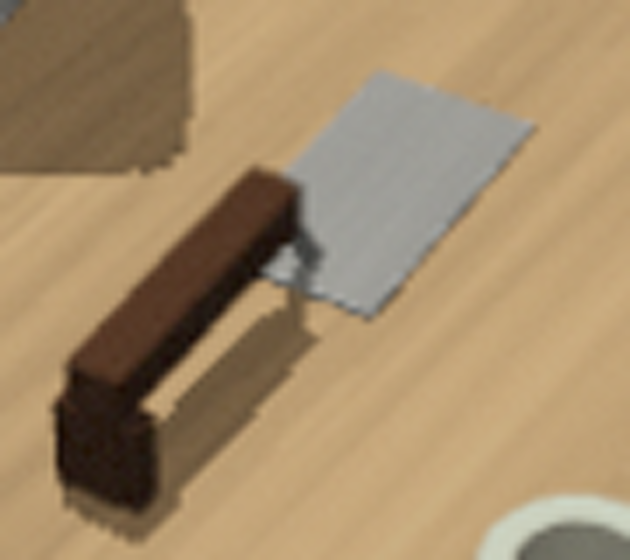

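View pics/c4.png

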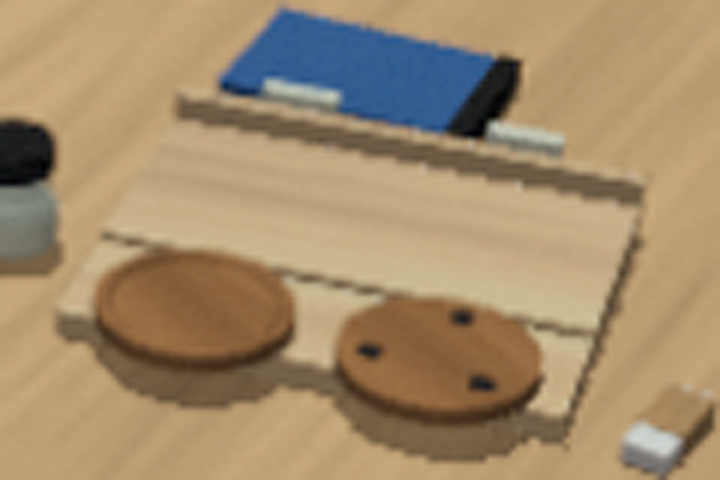

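```bash
cat > fit.py <<'E'
from h import *
from scipy.optimize import least_squares
pt=viewer.camera_params('top'); ps=viewer.camera_params('scene')
def up(l,k,x0,y0): return (np.array(l,float)+.5)/k-.5+[x0,y0]
def fit(obs,x0):
    def W(v,P): 
        c,s=np.cos(v[2]),np.sin(v[2]); P=np.array(P,float)
        return np.c_[v[0]+c*P[:,0]-s*P[:,1],v[1]+s*P[:,0]+c*P[:,1],P[:,2]]
    f=lambda v:np.concatenate([(pix(p,W(v,P))-uv).ravel() for p,P,uv in obs])
    r=least_squares(f,x0,x_scale=[10,10,.1]); return r.x,r.fun.reshape(-1,2).round(2)
spT=(pt,[[160,30,2.5],[160,-30,2.5],[50,30,2.5],[50,-30,2.5]],up([(92,271),(83,112),(387,258),(377,98)],6,280,140))
spS=(ps,[[160,30,2.5],[160,-30,2.5],[50,-30,2.5]],up([(378,72),(537,126),(370,318)],7,220,240))
stT=(pt,[[0,115,19],[0,-115,19],[-64,115,14],[-64,-115,14]],up([(331,492),(263,88),(450,468),(377,69)],4,90,90))
stS=(ps,[[0,-115,19],[-64,-115,14],[-64,115,14],[0,115,19]],up([(600,332),(562,412),(62,308),(104,235)],6,290,150))
if __name__=='__main__':
    for n,o,x0 in [('sp',[spT],[400,-300,1.5]),('spS',[spS],[400,-300,1.5]),('sp',[spT,spS],[400,-300,1.5]),('st',[stT],[500,100,1.5]),('stS',[stS],[500,100,1.5]),('st',[stT,stS],[500,100,1.5])]:
        x,r=fit(o,x0); print(n,x.round(3),r.tolist())
    for n,c,z in [('coaster',(366,170),23),('other',(400,363),23)]:
        print(n,ray(pt,up([c],4,90,90)[0],z).round(1))
    for n,c,z in [('coaster',(438,353),23),('other',(194,303),23)]:
        print(n,ray(ps,up([c],6,290,150)[0],z).round(1))
E
python3 fit.py
```

```text
sp [ 549.385 -328.293    1.639] [[-0.25, 0.07], [-0.21, -0.09], [0.33, -0.05], [0.14, 0.06]]
spS [ 552.825 -329.285    1.641] [[0.13, -0.13], [-0.2, 0.11], [0.07, 0.02]]
sp [ 550.26  -328.317    1.637] [[-0.27, -0.44], [-0.18, -0.6], [0.32, -0.47], [0.17, -0.37], [-0.28, -0.65], [-0.69, -0.38], [-0.61, -0.6]]
st [551.838 115.909   1.791] [[0.08, 0.13], [-0.33, -0.35], [0.11, 0.53], [0.13, -0.36]]
stS [556.691 117.056   1.788] [[-0.24, -0.21], [1.04, 0.78], [-0.74, 0.03], [-0.1, -0.94]]
st [553.769 116.618   1.79 ] [[-0.26, -0.76], [-0.54, -1.21], [-0.23, -0.32], [-0.09, -1.19], [-1.31, -0.51], [-0.03, 0.47], [-1.75, -0.19], [-1.11, -1.16]]
coaster [616.5  80.   23. ]
other [510.   56.5  23. ]
coaster [620.1  79.7  23. ]
other [512.9  55.1  23. ]
```

```bash
cat >> h.py <<'E'
def plan(target,yawdeg,n,start=None,ease=None):
    """rows (tx,ty,tz mm, twist deg) from measured pose to target; tool down; yaw = world yaw of tool x"""
    o,M=tool(); p=o['tcp_pos'] if start is None else np.array(start[:3],float)
    y0=np.degrees(np.arctan2(M[1,0],M[0,0])) if start is None else start[3]
    dy=(yawdeg-y0+180)%360-180; st=(np.array(target)-p)/n
    print('from',p.round(1),round(y0,2),'dyaw',round(dy,2),'tilt',M[:,1].round(4))
    for i in range(n):
        a=np.radians(y0+dy*i/n); X=np.array([np.cos(a),np.sin(a),0]); Y=np.array([0,0,-1]); Z=np.cross(X,Y)
        print([round(float(st@X),1),round(float(st@Y),1),round(float(st@Z),1),round(-dy/n,2)])
def state():
    o,M=tool(); print('t',round(o['time_s'],2),'tcp',o['tcp_pos'].round(1),'yaw',round(np.degrees(np.arctan2(M[1,0],M[0,0])),2),'ydir',M[:,1].round(3),'F',o['ft_force'].round(1),'T',o['ft_torque'].round(2),'gap',round(o['finger_gap'],1),'q',o['q'].round(2))
E
python3 -c "
from h import *
plan([551,-328.5,140],183.85,10)"
```

```text
from [ 228.6 -634.7  230.6] 109.81 dyaw 74.04 tilt [-5.0e-04  1.2e-03 -1.0e+00]
[17.9, 9.1, -40.7, np.float64(-7.4)]
[12.5, 9.1, -42.7, np.float64(-7.4)]
[6.9, 9.1, -43.9, np.float64(-7.4)]
[1.2, 9.1, -44.4, np.float64(-7.4)]
[-4.6, 9.1, -44.2, np.float64(-7.4)]
[-10.2, 9.1, -43.3, np.float64(-7.4)]
[-15.7, 9.1, -41.6, np.float64(-7.4)]
[-20.9, 9.1, -39.2, np.float64(-7.4)]
[-25.8, 9.1, -36.2, np.float64(-7.4)]
[-30.3, 9.1, -32.6, np.float64(-7.4)]
```

jog_arm([
  [[-1,0.018,0.009,-0.041,-7.4],[-1,0.0125,0.009,-0.0425,-7.4],[-1,0.007,0.009,-0.044,-7.4],[-1,0.001,0.009,-0.0445,-7.4],[-1,-0.0045,0.009,-0.044,-7.4],[-1,-0.01,0.009,-0.0435,-7.4],[-1,-0.0155,0.009,-0.0415,-7.4],[-1,-0.021,0.009,-0.039,-7.4],[-1,-0.026,0.009,-0.036,-7.4],[-1,-0.03,0.009,-0.0325,-7.4]],
])

```text
time_s: 1.4
tcp_pos: [551.6, -327.8, 140.8]
ee_rot: [0.025, -0.025, 0.707, -0.707]
ft_force: [-0.3, -0.3, -0.5]
finger_gap: 85.4
```

Run:
```python
from h import *
state(); cv2.imwrite('pics/w1.png',viewer.camera('wrist')[:,:,::-1]); cv2.imwrite('pics/t1.png',viewer.camera('top')[:,:,::-1]); state()
```

```text
t 1.4 tcp [ 551.6 -327.8  140.8] yaw -175.94 ydir [-0.  0. -1.] F [-0.3 -0.3 -0.5] T [-0.05 -0.1   0.06] gap 85.4 q [-0.23  0.37 -0.18 -0.   -1.01  0.3 ]
t 1.5 tcp [ 552.9 -326.1  139.7] yaw -175.81 ydir [-0.001  0.001 -1.   ] F [ 0.3  0.1 -0.6] T [ 0.04  0.06 -0.03] gap 85.6 q [-0.23  0.37 -0.18 -0.   -1.01  0.3 ]
```

View pics/w1.png

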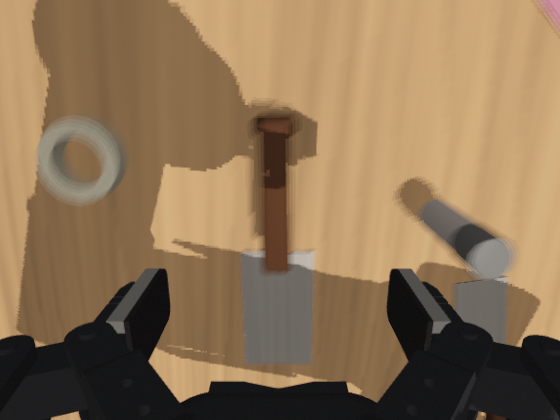

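The wrist view shows the large spatula between the fingers: handle top end at (275,120), its blade end at (277,270), blade below. I'll compare this with the fitted pose.

Run:
```python
from h import *
p=viewer.camera_params('wrist'); state()
im=viewer.camera('wrist')[:,:,::-1].copy(); 
import numpy as np
crop(im,200,90,360,380,2,'w2.png')
v=[551,-328.5,1.638]; c,s=np.cos(v[2]),np.sin(v[2])
for P in [[-60,10,52],[-60,-10,52],[45,10,52],[45,-10,52],[160,30,2.5],[160,-30,2.5],[50,-30,2.5],[50,30,2.5]]:
    w=[v[0]+c*P[0]-s*P[1],v[1]+s*P[0]+c*P[1],P[2]]; u=pix(p,w)[0]; print(P,u.round(1),((u-[200,90])*2).round(0))
```

```text
t 1.5 tcp [ 552.9 -326.1  139.7] yaw -175.81 ydir [-0.001  0.001 -1.   ] F [ 0.3  0.1 -0.6] T [ 0.04  0.06 -0.03] gap 85.6 q [-0.23  0.37 -0.18 -0.   -1.01  0.3 ]
[-60, 10, 52] [299.1 111. ] [198.  42.]
[-60, -10, 52] [265.8 110.8] [132.  42.]
[45, 10, 52] [295.6 269.9] [191. 360.]
[45, -10, 52] [266.2 269.7] [132. 359.]
[160, 30, 2.5] [312.5 360.8] [225. 542.]
[160, -30, 2.5] [245.8 360.5] [ 92. 541.]
[50, -30, 2.5] [243.3 247.5] [ 87. 315.]
[50, 30, 2.5] [317.2 247.9] [234. 316.]
```

View pics/w2.png

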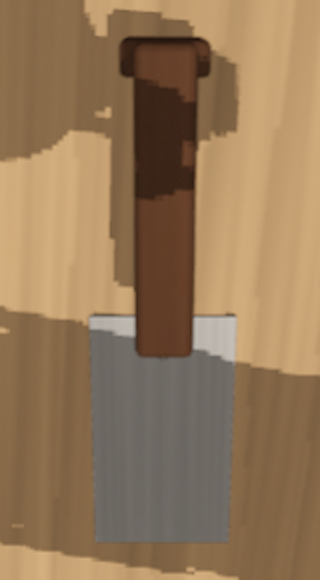

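```bash
python3 -c "
from h import *
plan([550.5,-328.5,22],183.85,6)"
```

```text
from [ 551.7 -327.2  140.2] -176.01 dyaw -0.14 tilt [-1.6e-03  6.0e-04 -1.0e+00]
[0.2, 19.7, 0.2, np.float64(0.02)]
[0.2, 19.7, 0.2, np.float64(0.02)]
[0.2, 19.7, 0.2, np.float64(0.02)]
[0.2, 19.7, 0.2, np.float64(0.02)]
[0.2, 19.7, 0.2, np.float64(0.02)]
[0.2, 19.7, 0.2, np.float64(0.02)]
```

jog_arm([
  [[-1,0.0015,0.024,0.0015,0],[-1,0,0.024,0,0],[-1,0,0.024,0,0],[-1,0,0.024,0,0],[-1,0,0.022,0,0],[-1,0,0,0,0]],
])

```text
time_s: 2.3
tcp_pos: [547.5, -330.9, 21.7]
ee_rot: [0.022, -0.024, 0.707, -0.706]
ft_force: [-0.2, 0.3, 0.6]
finger_gap: 85.3
```

Run:
```python
from h import *
state(); cv2.imwrite('pics/w3.png',viewer.camera('wrist')[:,:,::-1]);s=viewer.camera('scene')[:,:,::-1]; crop(s,160,180,330,330,4,'s3.png'); state()
```

```text
t 2.3 tcp [ 547.5 -330.9   21.7] yaw -176.3 ydir [-0.003  0.001 -1.   ] F [-0.2  0.3  0.6] T [0.   0.05 0.03] gap 85.3 q [-0.24  0.5  -0.3  -0.   -0.78  0.3 ]
t 2.4 tcp [ 549.3 -331.2   24. ] yaw -176.23 ydir [ 0. -0. -1.] F [1.  0.1 0.1] T [-0.05 -0.08  0.03] gap 85.1 q [-0.24  0.5  -0.3   0.   -0.78  0.3 ]
```

View pics/w3.png

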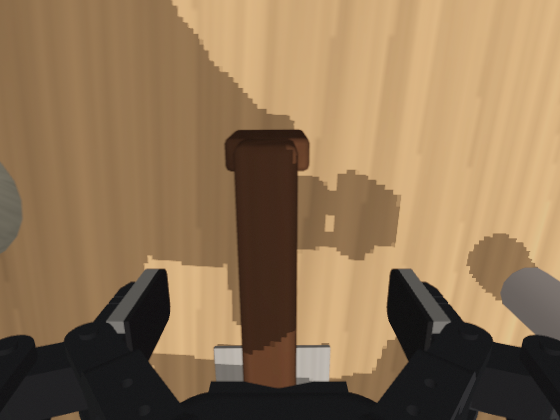

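View pics/s3.png

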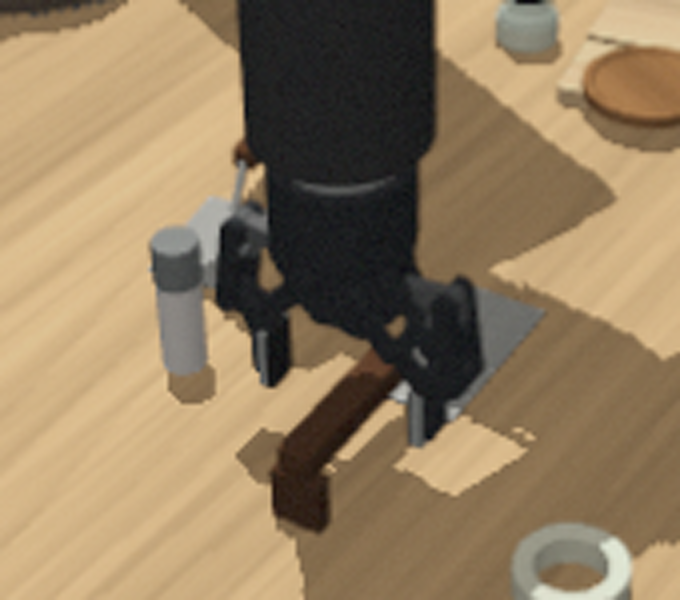

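Run:
```python
from h import *
p=viewer.camera_params('wrist')
v=[551,-328.5,1.638]; c,s=np.cos(v[2]),np.sin(v[2])
for P in [[-60,10,52],[-60,-10,52],[45,10,52],[45,-10,52],[50,-30,2.5],[50,30,2.5]]:
    w=[v[0]+c*P[0]-s*P[1],v[1]+s*P[0]+c*P[1],P[2]]; u=pix(p,w)[0]; print(P,u.round(1))
E=p['extrinsics'];C=-E[:3,:3].T@E[:3,3];print(C)
o,M=tool(); print(M.T@(C-o['tcp_pos'])); state()
```

```text
[-60, 10, 52] [305.6 144.3]
[-60, -10, 52] [240.3 144.3]
[45, 10, 52] [299.8 415.2]
[45, -10, 52] [248.5 415.2]
[50, -30, 2.5] [217.4 344.7]
[50, 30, 2.5] [332.8 344.7]
[ 554.46972409 -403.35349827  166.9480309 ]
[  -0.42398224 -142.96564933   72.35181946]
t 2.4 tcp [ 549.3 -331.2   24. ] yaw -176.23 ydir [ 0. -0. -1.] F [1.  0.1 0.1] T [-0.05 -0.08  0.03] gap 85.1 q [-0.24  0.5  -0.3   0.   -0.78  0.3 ]
```

The handle sits about 3 mm to the -x side of the jaw centre in tool axes (267 against 279 px). I'll centre on it and close.

jog_arm([
  [[-1,-0.003,0.001,-0.002,0],[1,0,0,0,0],[1,0,0,0,0],[1,0,0,0,0],[1,0,0,0,0],[1,0,0,0,0],[1,0,0,0,0],[1,0,0,0,0]],
])

```text
time_s: 3.4
tcp_pos: [552.4, -328.4, 22.5]
ee_rot: [-0.024, 0.023, -0.707, 0.707]
ft_force: [0.5, 1.4, 4.5]
finger_gap: 19.5
```

Run:
```python
from h import *
state(); cv2.imwrite('pics/w4.png',viewer.camera('wrist')[:,:,::-1]); state()
```

```text
t 3.4 tcp [ 552.4 -328.4   22.5] yaw -176.18 ydir [ 0. -0. -1.] F [0.5 1.4 4.5] T [0.3  0.12 0.02] gap 19.5 q [-0.23  0.5  -0.29  0.   -0.78  0.3 ]
t 3.45 tcp [ 552.5 -328.4   22.6] yaw -176.18 ydir [ 0. -0. -1.] F [0.2 1.1 4.7] T [0.35 0.14 0.  ] gap 19.2 q [-0.23  0.5  -0.29  0.   -0.78  0.3 ]
```

View pics/w4.png

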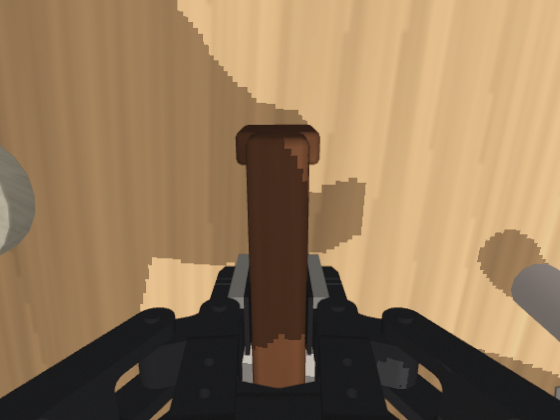

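Handle gripped (gap 19.2 mm) and aligned with the jaws. Lifting and carrying to a raised position before the coaster.

```bash
python3 -c "
from h import *
plan([668.4,-140.8,92.6],192.56,7,start=[552.5,-328.4,92.6,183.82])"
```

```text
from [ 552.5 -328.4   92.6] 183.82 dyaw 8.74 tilt [ 4.e-04 -2.e-04 -1.e+00]
[-18.3, 0.0, -25.6, -1.25]
[-18.9, 0.0, -25.2, -1.25]
[-19.4, 0.0, -24.8, -1.25]
[-19.9, 0.0, -24.4, -1.25]
[-20.5, 0.0, -23.9, -1.25]
[-21.0, 0.0, -23.5, -1.25]
[-21.5, 0.0, -23.0, -1.25]
```

jog_arm([
  [[1,0,-0.02,0,0],[1,0,-0.03,0,0],[1,-0.0185,-0.02,-0.0255,-1.25],[1,-0.019,0,-0.025,-1.25],[1,-0.0195,0,-0.025,-1.25],[1,-0.02,0,-0.0245,-1.25],[1,-0.0205,0,-0.024,-1.25],[1,-0.021,0,-0.0235,-1.25],[1,-0.0215,0,-0.023,-1.25],[1,0,0,0,0]],
])

```text
time_s: 4.7
tcp_pos: [669.2, -138.9, 91.2]
ee_rot: [0.078, -0.079, 0.703, -0.703]
ft_force: [0.0, -0.9, -1.5]
finger_gap: 19.1
```

Run:
```python
from h import *
state(); cv2.imwrite('pics/t5.png',viewer.camera('top')[:,:,::-1]); state();cv2.imwrite('pics/s5.png',viewer.camera('scene')[:,:,::-1]);
```

```text
t 4.7 tcp [ 669.2 -138.9   91.2] yaw -167.31 ydir [-0.001  0.    -1.   ] F [ 0.  -0.9 -1.5] T [-0.06  0.07 -0.03] gap 19.1 q [ 0.08  0.48 -0.14 -0.   -0.96  0.14]
t 4.75 tcp [ 668.4 -139.8   91.3] yaw -167.37 ydir [-0.002  0.    -1.   ] F [-0.1 -0.5 -1.9] T [-0.08  0.05  0.  ] gap 18.7 q [ 0.08  0.48 -0.14 -0.   -0.96  0.14]
```

View pics/s5.png

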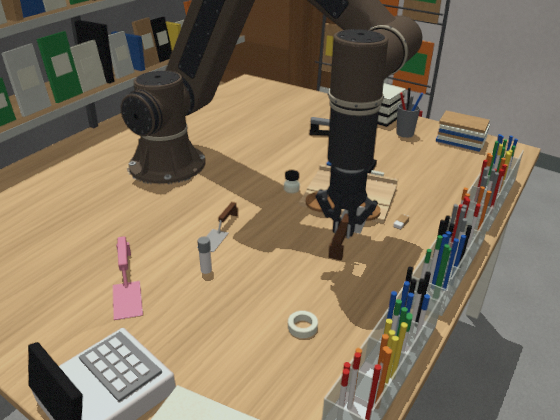

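View pics/t5.png

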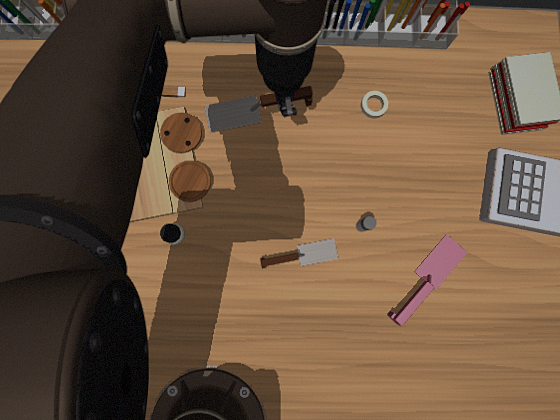

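The top view shows the held spatula, blade at (235,113), just right of the upside-down coaster (182,132). Now I'll check the blade in an enlargement.

```bash
cat >> h.py <<'E'
def blade(tcp,yawtool,off=(0,0),bz=None,pitch=0,dyaw=0):
    a=np.radians(yawtool-90+dyaw); c,s=np.cos(a),np.sin(a); out=[]
    z0=tcp[2]-22.5+(2.5)
    for x,y in [(160,30),(160,-30),(50,30),(50,-30)]:
        out.append([tcp[0]+c*(x+off[0])-s*y,tcp[1]+s*(x+off[0])+c*y,z0+x*np.sin(pitch)])
    return np.array(out)
E
python3 - <<'E'
from h import *
t=cv2.imread('pics/t5.png'); crop(t,150,80,330,170,4,'c5.png')
s=cv2.imread('pics/s5.png'); crop(s,290,160,410,270,5,'c5s.png')
pt=viewer.camera_params('top');ps=viewer.camera_params('scene')
for pi in (0,-.05):
    B=blade([668.5,-139.6,91.3],192.66,pitch=pi)
    print(((pix(pt,B)-[150,80]+.5)*4-.5).round(1).tolist()); print(((pix(ps,B)-[290,160]+.5)*5-.5).round(1).tolist())
E
```

```text
[[241.1, 209.5], [220.6, 100.5], [449.2, 169.0], [426.9, 60.8]]
[[283.1, 216.6], [402.5, 241.3], [222.3, 337.2], [349.6, 365.3]]
[[243.2, 213.8], [222.8, 105.7], [449.3, 170.4], [427.1, 62.6]]
[[281.8, 230.2], [400.8, 255.0], [221.9, 341.7], [349.1, 369.7]]
```

View pics/c5.png

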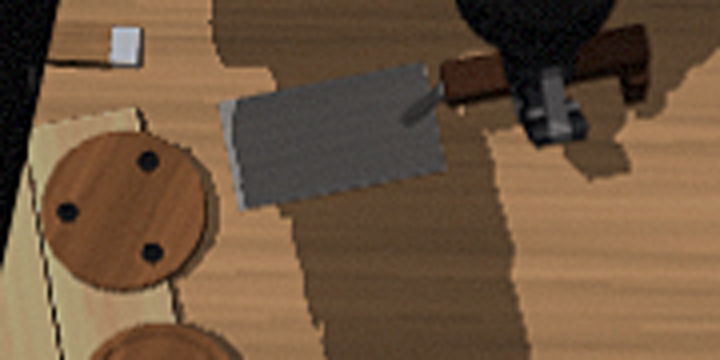

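View pics/c5s.png

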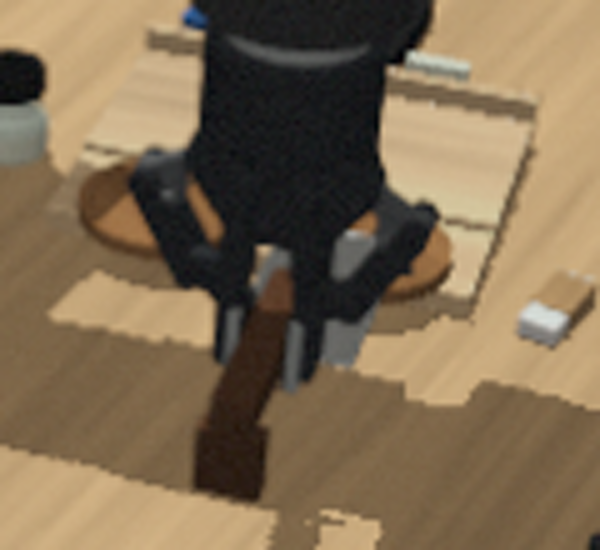

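Run:
```python
from h import *
from fit import up
pt=viewer.camera_params('top')
q=lambda c,z: ray(pt,up([c],4,150,80)[0],z)[:2]
tip=[q(c,71.3) for c in ((240,210),(222,102))]; rear=[q(c,71.3) for c in((444,170),(424,64))]
a=np.mean(tip,0);b=np.mean(rear,0); d=a-b; L=np.linalg.norm(d); d/=L
w=tip[1]-tip[0]
c=q((124.5,209),27.5)
print('tip',a,'len',L,'wid',np.linalg.norm(w),'yaw',np.degrees(np.arctan2(d[1],d[0])),'yawfront',np.degrees(np.arctan2(w[1],w[0]))+90,'coaster',c)
u=np.array([np.cos(1.79),np.sin(1.79)]);n=np.array([-u[1],u[0]])
print('along',(c-a)@u,'lat',(c-a)@n)
for z in (26,18): 
  print(z,[q(cc,z).round(1) for cc in ((42,211),(207,211),(124,130),(124,290))])
state()
```

```text
tip [632.89029413  16.38597596] len 107.7022270073371 wid 59.252806759181304 yaw 102.57856926948652 yawfront 101.51397182486332 coaster [615.796244   79.9055795]
along 65.71678056495513 lat 2.87251372417184
26 [array([614.2, 125.2]), array([616. ,  35.2]), array([660.9,  82.8]), array([571.1,  78.2])]
18 [array([616.5, 127.3]), array([618.3,  36.6]), array([663.6,  84.5]), array([573.,  80.])]
t 4.8 tcp [ 668.1 -140.5   91.4] yaw -167.42 ydir [-0.002  0.    -1.   ] F [-0.2  0.3 -1.5] T [-0.08  0.06  0.03] gap 19.2 q [ 0.08  0.48 -0.14 -0.   -0.96  0.14]
```

jog_arm([
  [[1,0.0015,0.02,0,0],[1,0,0.022,0,0],[1,0,0.021,0,0],[1,0,0,0,0],[1,0,0,0,0]],
])

```text
time_s: 5.42
tcp_pos: [667.4, -141.7, 30.0]
ee_rot: [-0.077, 0.077, -0.703, 0.703]
ft_force: [0.1, -0.5, -1.0]
finger_gap: 18.7
```

Run:
```python
from h import *
state(); t=viewer.camera('top')[:,:,::-1]; s=viewer.camera('scene')[:,:,::-1]
crop(t,150,80,330,170,4,'c6.png'); crop(s,290,160,410,270,5,'c6s.png')
```

```text
t 5.42 tcp [ 667.4 -141.7   30. ] yaw -167.47 ydir [ 0.001 -0.    -1.   ] F [ 0.1 -0.5 -1. ] T [-0.04 -0.    0.  ] gap 18.7 q [ 0.08  0.54 -0.19  0.   -0.84  0.14]
```

View pics/c6.png

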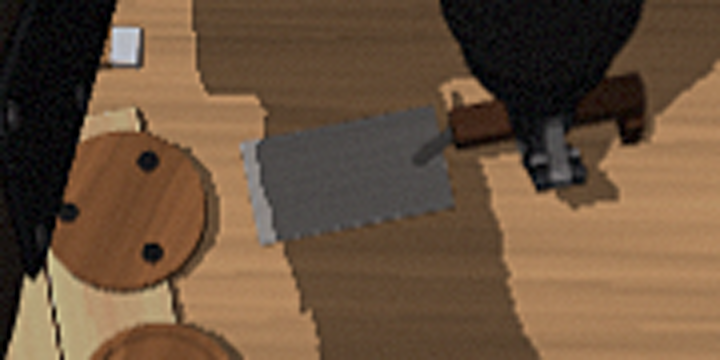

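View pics/c6s.png

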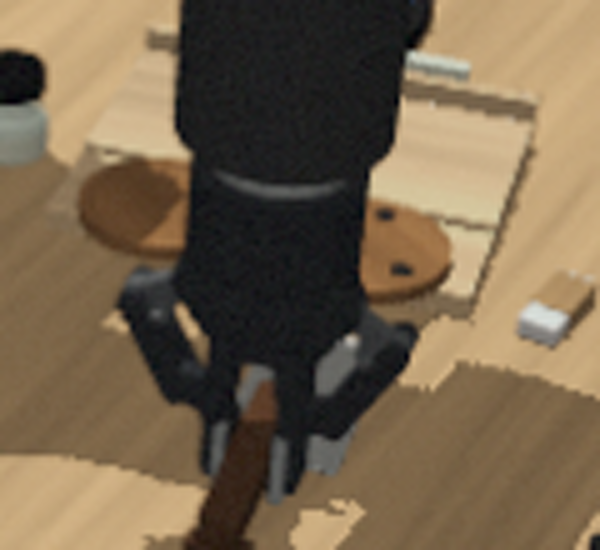

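Run:
```python
from h import *
from fit import up
pt=viewer.camera_params('top')
q=lambda c,z: ray(pt,up([c],4,150,80)[0],z)[:2]
for z in (4,9):
    tip=[q(c,z) for c in ((262,245),(243,143))]; rear=[q(c,z) for c in((452,207),(433,106))]
    a=np.mean(tip,0);b=np.mean(rear,0); d=a-b; L=np.linalg.norm(d)
    c=q((124.5,209),27.5)
    u=np.array([np.cos(1.79),np.sin(1.79)]);n=np.array([-u[1],u[0]])
    print('tip',a,L,np.linalg.norm(tip[0]-tip[1]),'yaw',np.degrees(np.arctan2(d[1],d[0])),'along',(c-a)@u,'lat',(c-a)@n)
for i in range(3): state()
```

```text
tip [632.8299876   14.06651444] 108.14247583732418 59.954761848229204 yaw 102.83713829771156 along 67.96762571397001 lat 2.3092777500329364
tip [631.33293539  13.3460803 ] 107.58176980930995 59.64390345409519 yaw 102.83713829771158 along 68.3452829029752 lat 0.6913884682405868
t 5.53 tcp [ 667.8 -141.4   30.5] yaw -167.45 ydir [ 0.002 -0.    -1.   ] F [ 0.3 -0.2 -0.8] T [-0.02  0.   -0.02] gap 19.2 q [ 0.08  0.54 -0.19  0.   -0.84  0.14]
t 5.53 tcp [ 667.8 -141.4   30.5] yaw -167.45 ydir [ 0.002 -0.    -1.   ] F [ 0.3 -0.2 -0.8] T [-0.02  0.   -0.02] gap 19.2 q [ 0.08  0.54 -0.19  0.   -0.84  0.14]
t 5.53 tcp [ 667.8 -141.4   30.5] yaw -167.45 ydir [ 0.002 -0.    -1.   ] F [ 0.3 -0.2 -0.8] T [-0.02  0.   -0.02] gap 19.2 q [ 0.08  0.54 -0.19  0.   -0.84  0.14]
```

jog_arm([
  [[1,0.001,0.002,0,0],[1,0,0,-0.01,0],[1,0,0,-0.01,0],[1,0,0,-0.01,0],[1,0,0,-0.01,0],[1,0,0,-0.005,0],[1,0,0,0,0]],
])

```text
time_s: 6.4
tcp_pos: [656.5, -96.9, 27.4]
ee_rot: [0.078, -0.078, 0.703, -0.703]
ft_force: [0.7, 0.6, -1.1]
finger_gap: 19.1
```

Run:
```python
from h import *
state(); t=viewer.camera('top')[:,:,::-1]; s=viewer.camera('scene')[:,:,::-1]
crop(t,130,80,310,170,4,'c7.png'); crop(s,290,150,410,270,5,'c7s.png')
```

```text
t 6.4 tcp [656.5 -96.9  27.4] yaw -167.4 ydir [ 0.  0. -1.] F [ 0.7  0.6 -1.1] T [-0.03 -0.06  0.03] gap 19.1 q [ 0.15  0.52 -0.24 -0.   -0.81  0.07]
```

View pics/c7.png

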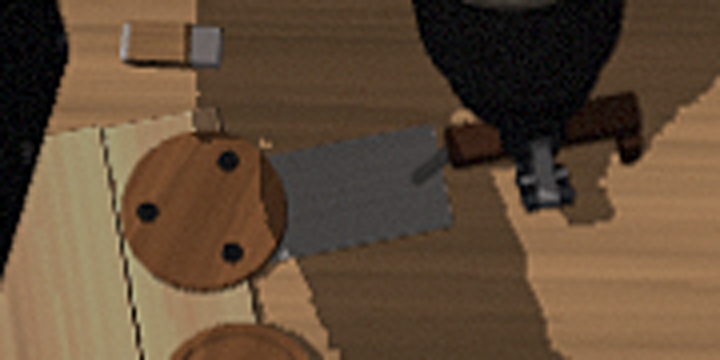

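View pics/c7s.png

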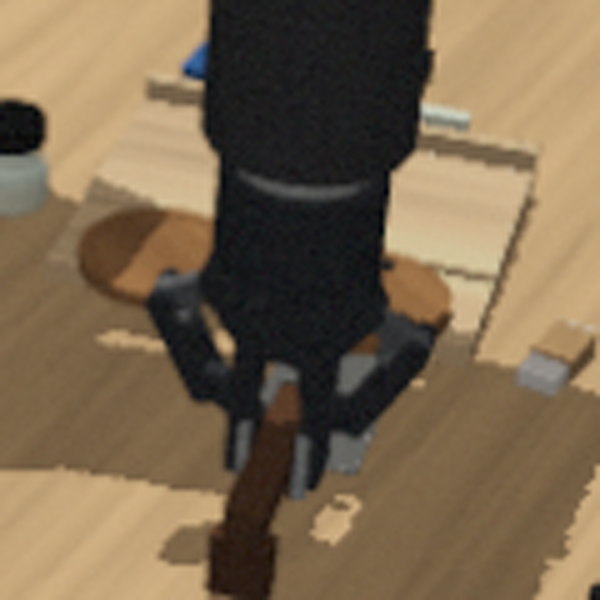

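The blade is under the overhang: blade rear edge at (443,175), coaster still centred at (205,211), so it has not moved. I'll start the lift with the first ~25° of the arc, then look.

jog_arm([
  [[1,0,-0.003,0,0],[1,0,-0.003,0,0],[1,0,-0.006,-0.0005,0],[1,0,-0.006,-0.0005,0],[1,0,-0.0055,-0.0015,0],[1,0,-0.0055,-0.0015,0],[1,0,-0.0055,-0.0025,0],[1,0,0,0,0]],
])

```text
time_s: 7.5
tcp_pos: [655.4, -90.8, 62.5]
ee_rot: [-0.078, 0.077, -0.703, 0.703]
ft_force: [0.5, -1.0, -2.0]
finger_gap: 19.1
```

Run:
```python
from h import *
state(); t=viewer.camera('top')[:,:,::-1]; s=viewer.camera('scene')[:,:,::-1]
crop(t,130,80,310,190,4,'c8.png'); crop(s,290,150,410,270,5,'c8s.png')
```

```text
t 7.5 tcp [655.4 -90.8  62.5] yaw -167.42 ydir [ 0.001  0.    -1.   ] F [ 0.5 -1.  -2. ] T [-0.21 -0.07  0.05] gap 19.1 q [ 0.16  0.48 -0.22  0.   -0.87  0.06]
```

View pics/c8.png

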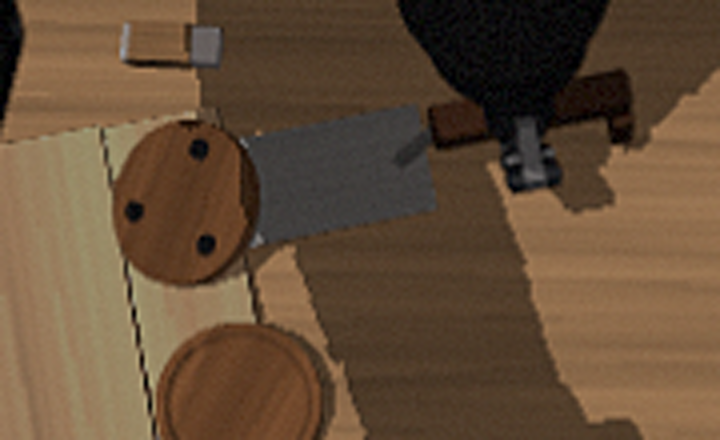

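View pics/c8s.png

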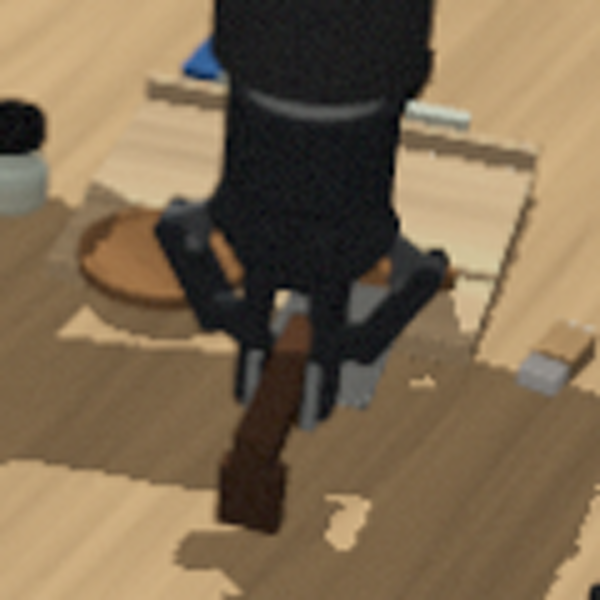

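The coaster is tilting (about 25°) with its far edge against the step; forces are small. Continuing to ~60°.

jog_arm([
  [[1,0,-0.005,-0.0025,0],[1,0,-0.005,-0.003,0],[1,0,-0.0045,-0.0035,0],[1,0,-0.0045,-0.004,0],[1,0,-0.004,-0.0045,0],[1,0,-0.0035,-0.0045,0],[1,0,-0.003,-0.005,0],[1,0,0,0,0]],
])

```text
time_s: 8.6
tcp_pos: [649.3, -64.2, 91.6]
ee_rot: [0.078, -0.077, 0.703, -0.703]
ft_force: [0.6, -0.5, -0.8]
finger_gap: 19.2
```

Run:
```python
from h import *
state(); t=viewer.camera('top')[:,:,::-1]; s=viewer.camera('scene')[:,:,::-1]
crop(t,110,70,310,190,4,'c9.png'); crop(s,290,150,410,270,4,'c9s.png')
```

```text
t 8.6 tcp [649.3 -64.2  91.6] yaw -167.41 ydir [ 0.  0. -1.] F [ 0.6 -0.5 -0.8] T [-0.11 -0.06 -0.02] gap 19.2 q [ 0.2   0.43 -0.21 -0.   -0.92  0.02]
```

View pics/c9.png

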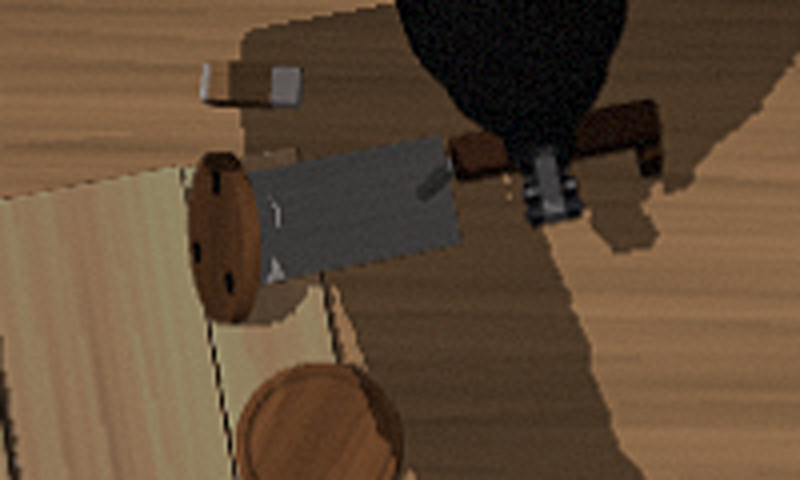

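View pics/c9s.png

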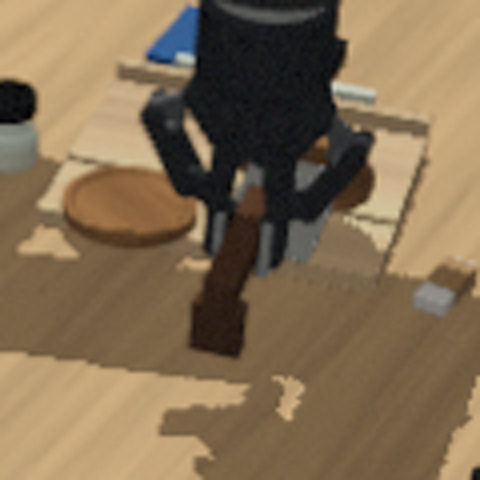

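Now ~60° and stable, coaster at (225,237) in the crop. Carrying on past vertical.

jog_arm([
  [[1,0,-0.0025,-0.005,0],[1,0,-0.0025,-0.0055,0],[1,0,-0.002,-0.0055,0],[1,0,-0.0015,-0.006,0],[1,0,-0.001,-0.006,0],[1,0,-0.0005,-0.006,0],[1,0,0,-0.006,0],[1,0,0,-0.006,0],[1,0,0,0,0]],
])

```text
time_s: 9.82
tcp_pos: [639.1, -19.4, 101.3]
ee_rot: [0.078, -0.078, 0.703, -0.703]
ft_force: [-0.0, -0.2, -1.1]
finger_gap: 19.0
```

Run:
```python
from h import *
state(); t=viewer.camera('top')[:,:,::-1]; s=viewer.camera('scene')[:,:,::-1]
crop(t,110,70,310,190,4,'c10.png'); crop(s,290,150,410,270,4,'c10s.png')
```

```text
t 9.82 tcp [639.1 -19.4 101.3] yaw -167.4 ydir [-0.  0. -1.] F [-0.  -0.2 -1.1] T [-0.06  0.02  0.04] gap 19.0 q [ 0.27  0.41 -0.23 -0.   -0.93 -0.05]
```

View pics/c10.png

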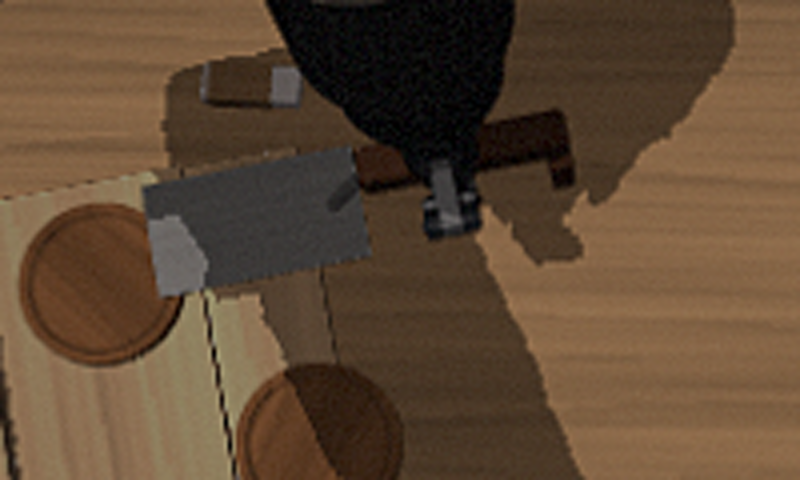

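View pics/c10s.png

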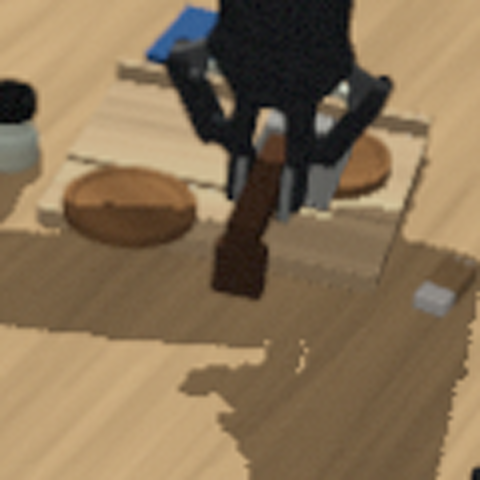

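The coaster now lies rim up on the upper shelf, at (100,285) in the crop, and the other coaster is still at (320,440). I'll withdraw the spatula and take it back to its old place.

```bash
python3 -c "
from h import *
plan([552,-328.4,101],183.82,8,start=[668,-141,101,192.6])"
```

```text
from [ 668. -141.  101.] 192.6 dyaw -8.78 tilt [-1.e-04 -1.e-04 -1.e+00]
[19.3, 0.0, 19.7, 1.1]
[18.9, 0.0, 20.1, 1.1]
[18.5, 0.0, 20.4, 1.1]
[18.1, 0.0, 20.8, 1.1]
[17.7, 0.0, 21.1, 1.1]
[17.3, 0.0, 21.4, 1.1]
[16.9, 0.0, 21.8, 1.1]
[16.5, 0.0, 22.1, 1.1]
```

jog_arm([
  [[1,0,0,0.02,0],[1,0,0,0.035,0],[1,0,0,0.035,0],[1,0,0,0.035,0],[1,0,0,0,0]],
])

```text
time_s: 10.55
tcp_pos: [666.3, -145.3, 100.8]
ee_rot: [-0.076, 0.076, -0.703, 0.703]
ft_force: [0.0, -0.0, -1.4]
finger_gap: 19.0
```

jog_arm([
  [[1,0.0195,0,0.0195,1.1],[1,0.019,0,0.02,1.1],[1,0.0185,0,0.0205,1.1],[1,0.018,0,0.021,1.1],[1,0.0175,0,0.021,1.1],[1,0.017,0,0.0215,1.1],[1,0.017,0.02,0.022,1.1],[1,0.0165,0.025,0.017,1.1],[1,0,0.02,0,0],[1,0,0,0,0]],
])

```text
time_s: 11.8
tcp_pos: [547.8, -324.9, 35.1]
ee_rot: [0.022, -0.024, 0.707, -0.706]
ft_force: [0.2, -0.3, -0.7]
finger_gap: 19.3
```

Run:
```python
from h import *
state(); t=viewer.camera('top')[:,:,::-1]; s=viewer.camera('scene')[:,:,::-1]
cv2.imwrite('pics/t11.png',t); crop(s,220,120,420,320,3,'c11s.png');state()
```

```text
t 11.8 tcp [ 547.8 -324.9   35.1] yaw -176.33 ydir [-0.003  0.001 -1.   ] F [ 0.2 -0.3 -0.7] T [-0.01  0.04 -0.01] gap 19.3 q [-0.23  0.48 -0.3  -0.   -0.8   0.29]
t 11.9 tcp [ 549.8 -324.8   37.1] yaw -176.25 ydir [ 0. -0. -1.] F [-0.6  0.2 -1.7] T [-0.07 -0.06 -0.  ] gap 19.1 q [-0.23  0.48 -0.29  0.   -0.8   0.29]
```

View pics/t11.png

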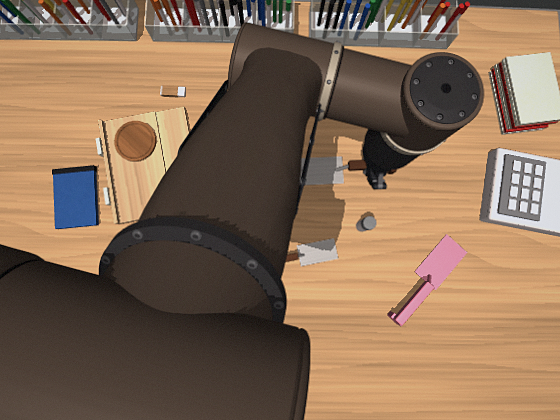

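View pics/c11s.png

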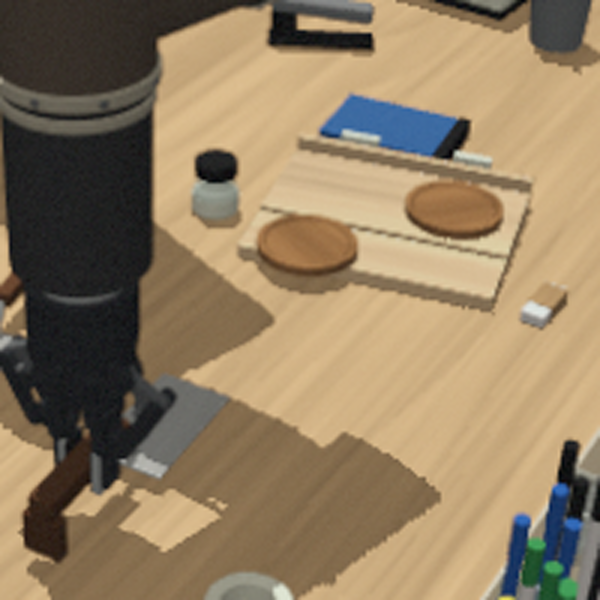

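The scene shows the coaster lying flat, rim up, on the upper shelf and the other one untouched. Lowering the spatula gently.

jog_arm([
  [[1,0,0.006,0,0],[1,0,0.004,0,0],[1,0,0.002,0,0],[1,0,0.001,0,0],[1,0,0,0,0],[1,0,0,0,0]],
])

```text
time_s: 12.65
tcp_pos: [549.9, -324.3, 23.4]
ee_rot: [-0.023, 0.023, -0.707, 0.707]
ft_force: [-0.7, 0.7, -1.5]
finger_gap: 19.1
```

```bash
python3 -c "
from h import *
state()"
```

```text
t 12.65 tcp [ 549.9 -324.3   23.4] yaw -176.24 ydir [ 0. -0. -1.] F [-0.7  0.7 -1.5] T [-0.   -0.01  0.04] gap 19.1 q [-0.23  0.49 -0.3   0.   -0.77  0.29]
```

jog_arm([
  [[1,0,0.0005,0,0],[1,0,0,0,0]],
])

```text
time_s: 12.9
tcp_pos: [549.8, -324.3, 22.8]
ee_rot: [-0.023, 0.023, -0.707, 0.707]
ft_force: [0.2, 0.5, -0.2]
finger_gap: 18.9
```

jog_arm([
  [[1,0,0.0005,0,0],[1,0,0,0,0]],
])

```text
time_s: 13.15
tcp_pos: [549.9, -324.3, 22.6]
ee_rot: [-0.023, 0.023, -0.707, 0.707]
ft_force: [-1.5, 0.3, 1.9]
finger_gap: 19.1
```

Contact reached (Fz went from -1.5 to +1.9 N). Opening, then lifting straight up.

jog_arm([
  [[0.2,0,0,0,0],[-0.3,0,0,0,0],[-1,0,0,0,0],[-1,0,0,0,0],[-1,0,0,0,0],[-1,0,0,0,0],[-1,0,0,0,0],[-1,0,0,0,0]],
])

```text
time_s: 14.15
tcp_pos: [549.8, -324.3, 22.3]
ee_rot: [-0.023, 0.023, -0.707, 0.707]
ft_force: [-0.2, 0.2, 0.3]
finger_gap: 85.3
```

Run:
```python
from h import *
state(); cv2.imwrite('pics/w12.png',viewer.camera('wrist')[:,:,::-1])
```

```text
t 14.15 tcp [ 549.8 -324.3   22.3] yaw -176.23 ydir [ 0. -0. -1.] F [-0.2  0.2  0.3] T [-0.   -0.03 -0.03] gap 85.3 q [-0.23  0.5  -0.3   0.   -0.77  0.29]
```

View pics/w12.png

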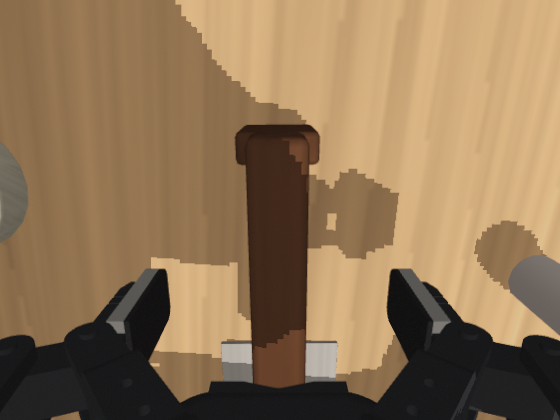

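The handle stands centred and free between the open fingers. I'll retreat upward, then back and out of the way.

jog_arm([
  [[-1,0,-0.02,0,0],[-1,0,-0.04,0,0],[-1,0,-0.05,0,0],[-1,0,-0.05,0,0],[-1,0,-0.03,0.04,0],[-1,0,0,0.05,0],[-1,0,0,0.05,0],[-1,0,0,0.04,0],[-1,0,0,0,0],[-1,0,0,0,0]],
])

```text
time_s: 15.45
tcp_pos: [561.3, -503.7, 211.7]
ee_rot: [0.023, -0.023, 0.707, -0.707]
ft_force: [-0.3, 0.1, -0.6]
finger_gap: 85.1
```

Run:
```python
from h import *
state(); t=viewer.camera('top')[:,:,::-1]; s=viewer.camera('scene')[:,:,::-1]
cv2.imwrite('pics/t13.png',t); crop(s,200,120,420,320,3,'c13s.png');state()
```

```text
t 15.45 tcp [ 561.3 -503.7  211.7] yaw -176.27 ydir [-0.001  0.001 -1.   ] F [-0.3  0.1 -0.6] T [ 0.07  0.   -0.01] gap 85.1 q [-0.47  0.5   0.19 -0.   -1.26  0.54]
t 15.55 tcp [ 561.8 -503.   212.5] yaw -176.2 ydir [ 0.  0. -1.] F [ 0.4 -0.1  0.6] T [ 0.01  0.03 -0.07] gap 85.4 q [-0.47  0.5   0.19 -0.   -1.26  0.54]
```

View pics/t13.png

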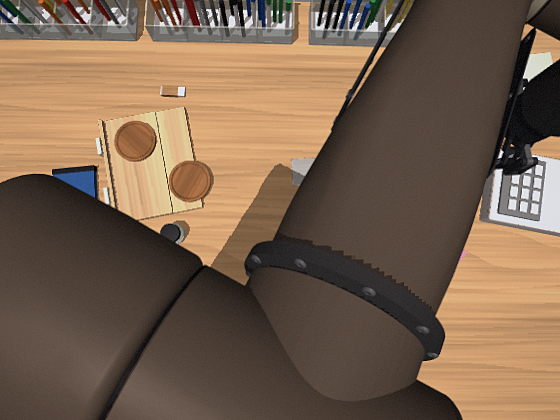

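View pics/c13s.png

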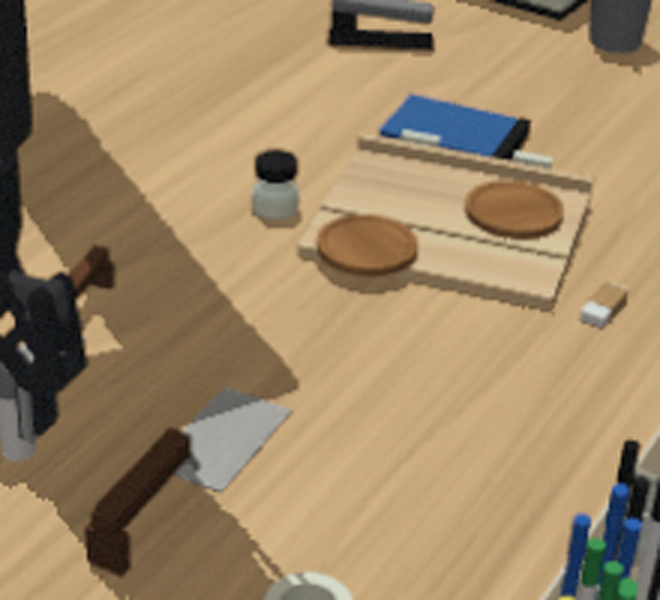

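The turned coaster is at top (136,141), rim up. The other is still at (190,181). The spatula stands level at its old place and the robot is touching nothing, so I'm handing in.

```bash
python3 -c "
from plant import env
print(env.sign_off())"
```

```text
the job is handed in; nothing more can be done
None
```

The coaster is turned over and lies flat, rimmed face up, on the empty upper shelf. I handed the job in at about 15.6 s of the 45 s allowed; no verdict was reported.

- **Moves:** I gripped the larger dark-handled spatula and pushed its blade about 22 mm under the overhanging edge. I then tipped the coaster over against the step in an arc. The spatula went back to its original place on the counter, lowered until the wrist felt contact, and I let go.
- **Last checks:** In the final pictures the other coaster is still at its starting pixel (190,181) in the top view. The spatula stands level on blade and heel, and the open gripper is well clear of everything. The contact forces I read stayed within a few newtons, and the fingers never touched either coaster.
- **Disagreements:** The top and scene cameras differed by 3–4 mm in x, and position readings taken just after a move were off by 1–4 mm. I worked from settled readings and relative measurements in one image.

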